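# Cap the open jar of a lapping kit and shut its case

## Robot

A 7-joint arm with a two-finger parallel gripper is mounted at the origin on the work surface. World frame = base frame: x ahead of the robot, y to its left, z up, the work surface at z = 0. Lengths are in mm, angles in rad, forces in N, time in s.
With the tool pointing down it reaches from about 400 to 875 mm from the base axis. Payload 4.4 kg.
Tool frame: the origin (TCP) lies midway between the tips of the shut fingers; the grasp point (between the pads) lies 19 mm behind it; z points along the fingers, y is the line along which they close (so a half turn about z gives the same grasp; the last joint's range is limited). The gripper opens to 85 mm and grips with 20 to 120 N. Pads are 22 mm wide; open, the fingers measure 114 mm over their backs; the gripper's body (76 mm by 85 mm) begins 54 mm behind the grasp point. The pads swing forward as they close: fully open they stand 13 mm farther back than shut.
Start: joints at [1.138, 0.628, 0.038, 1.517, -0.027, 0.996, -0.02], TCP at [233.138, -606.766, 231.313] pointing down, gripper open.
Joint ranges: [-3.06, 3.06], [-0.37, 2.12], [-1.25, 1.32], [0.18, 2.47], [-1.1, 4.24], [0.23, 1.98], [-2.94, 2.94]. Speed limits (rad/s): [2.57, 2.57, 3.14, 3.14, 3.14, 3.14, 3.14].

## Interface

Orientations are given as [roll, pitch, yaw] about the fixed x, y, z axes, in that order (R = Rz(yaw) Ry(pitch) Rx(roll)).
In Python, from cell import ctrl gives the robot as it stands. The module is installed in compiled form; this text tells all that it offers.
- The arm moves only by the tool step_arm, never from a script. Its argument "commands" is one flat list of numbers, 7 for each row, row after row: the shift along the tool's x, y, z in cm, then the turn, a rotation vector about the tool's x, y, z in rad, then the opening, from 0 (shut) to 1 (fully open). A call has 1 to 10 rows; each row is the pose to reach, as a shift and turn from the pose commanded when the call began, along the tool's axes at that moment; what a row does not reach only later rows make up. A row lasts 1/10 s, in which the tool goes at most 50 mm and 8.59 degrees, less where a joint would pass 70% of its speed; a pose out of reach is approached as far as the arm can. A call with a gripper value outside its range is refused whole. The fingers move at their own pace and stop on an object; the grip force is fixed at half the most. Time passes only in rows, so rows that repeat a pose let the fingers close. It gives the time, the measured TCP pose, the force, the opening and the grip force at its end, in the units of the state.
- ctrl.read_state(): the state, without advancing time (a new reading comes with each control period).
- ctrl.get_image(name): name is "scene" or "top"; returns a dict with "image" (480x640x3 uint8, red, green, blue), "range_z" (480x640 float32, mm along the optical axis (not along the pixel's ray), 0 where there is no reading), "vfov" (degrees; the focal length in pixels is half the picture's height over the tangent of half this angle, whatever the lens; pixels are square), "cx", "cy" (the principal point, pixels), "D" ([k1, k2, p1, p2, k3] as OpenCV has them; the pictures are not rectified), "world_to_cam" (4x4, takes a point from world to camera coordinates). Camera axes: x right, y down, z forward; pixel columns grow to the right and rows downward; lengths in mm; the calibration is good to about 2 mm. A picture is of the moment at which its call begins.
- ctrl.finish_job(): hands the job in; it is judged then, once.
The state is a dict: "clock": time; "qpos": joint angles; "qd": joint speeds; "tau": joint torques, N m; "eef_pos": TCP position; "tool_rot": TCP orientation; "force": force on the tool from outside, world axes, zero at the start; "torque": the same for the moment, N m; "width": finger opening in mm; "gripper_force": force on a finger pad.
Only numpy, scipy, OpenCV 4.12 (cv2) and the standard library are available. Lean on these libraries where they do the work, as an engineer would, in place of code of your own. Each camera call takes 0.05 s, during which the arm holds its last target. There are 200 camera calls.

## Task

One of the two square jars in the open lapping kit has no cap; its cap lies on the bench. Set the cap level on that jar, turn it backward (counter-clockwise from above) until you feel it drop to the start of the thread, let go and take a fresh grip, then turn it forward (clockwise) until it is screwed fully home. With nothing left standing above the case's rim, close the lid flat; leave the other jar in its pocket and the things on the bench where they are.

Things in the scene. Friction and masses are not known exactly. Their poses are not given: they have to be found in the camera images.
- case: Wooden case, fixed, 170 (x) x 264 (y) x 67 mm high to its rim, walls 8 mm; origin: centre of its underside, z up, -x its front, +x the hinge side (it stands turned so that the hinge is at the robot's left). A black insert (top 28 mm above the bench) has two square pockets at x = -15, y = +62 and -62 mm, a jar in each on the 6 mm floor with 1 mm of play. Brass laps lie at the hinge side, up to 35 mm high.
- case_lid (a joint): Hinge of the case's lid, a flat board 170 x 264 x 10 mm, 0.30 kg: 0 = closed flat on the rim, grows as it opens up and back, 1.57 = upright, stop at 2.2 rad. It starts open, leaning back (1.9 to 2.15). A stiff friction hinge (0.36 N m) holds it wherever it is left; a push of 1 to 5 N at its free edge moves it. No latch.
- lid_edge (a point): Middle of the lid's free edge, at half its 10 mm thickness, 170 mm from the hinge; x axis from this edge to the hinge, z axis out of the lid's outer face (up when closed).
- lid_hinge (a point): Middle of the lid's hinge line, at the rear top edge of the case (x = +85 mm, y = 0 in the case's frame, 67 mm above the bench), level with the lid's inner face; its y axis is the hinge line.
- jar: The OPEN jar, white plastic, loose in one of the two pockets, 0.18 to 0.29 kg: square body 54 x 54 x 36 mm, then a round neck, 41 mm diameter, 20 mm tall, threaded outside (47 mm over the ridges). Origin: centre of its underside, z up.
- jar_rim (a point): Centre of the open jar's flat neck rim, 56 mm above the jar's origin, 62 mm above the bench; the lip tapers from 36 mm at the rim to 41 mm diameter 3.5 mm below it. Below it a right-hand quick thread with four starts 90 degrees apart, 18 mm of height per turn, 4.5 mm between neighbouring ridges; the blunt starts lie 5 mm below the rim.
- full_jar: The kit's other jar, same shape, its own black cap already screwed on: 59 mm tall in all, in the other pocket; origin: centre of its underside. Leave it.
- cap: The loose black ribbed plastic screw cap, 36 to 63 g, 56 mm diameter, 20 mm tall, open side down on the bench. Origin: centre of its lower edge, z up; inner ceiling 17 mm above it. Four lugs inside fit the thread with 0.9 mm of side play. Set on the neck it first rests on the ridges, its origin 45 to 49 mm above the jar's; screwed home it is 39 mm above it.
- cap_top (a point): Centre of the cap's top face, 20 mm above its origin; 65 mm above the bench when home (2 mm below the case's rim). On the neck, turning it counter-clockwise lifts it 2.9 mm per radian until, once in each quarter turn, it drops 4.5 mm; then 2.3 rad clockwise brings it home and tight. Gripped and held up it cannot drop: press lightly or hold it loosely.
- can: Plain aluminium drinks can, 66 mm diameter, 122 mm tall; origin: centre of its underside. Leave it.
- micrometer: Outside micrometer lying on the bench, about 130 x 55 x 18 mm; origin on its spindle axis at bench height. Leave it.
- spanner: Steel spanner lying on the bench. Leave it.
- oiler: Small grey oiler with a thin spout, 44 mm diameter, 115 mm tall; origin: centre of its underside. Leave it.
Mind the look-alikes: they are no part of the job. Of the things like the cap, leave any that is yellow; of the rest the smaller one is meant. Leave any orange look-alike of the jar alone.

How it is judged (in metres and radians):
On the way, in this order (a step that is already met when the one before it is completed fails the run):
1. the cap bears steadily and level on the neck, turned back to near the highest point of the thread (its origin 47.7 to 50.5 mm above the jar's, within 3 mm of its axis) (z of cap in the frame of jar between 0.0477 and 0.0505 m and horizontal distance between cap and jar below 0.003 m and angle between the z axis of cap and the z axis of jar, either way round below 0.08 rad and contact force between cap and jar above 0.15 N and linear speed of cap below 0.006 m/s), for 0.04 s.
2. the cap has dropped to the start of the thread and sits there by itself, level, let go by the fingers (its origin 41 to 46.5 mm above the jar's) (z of cap in the frame of jar between 0.041 and 0.0465 m and horizontal distance between cap and jar below 0.003 m and angle between the z axis of cap and the z axis of jar, either way round below 0.05 rad and contact force between the fingers and cap below 0.05 N), for 0.1 s.
3. the cap is screwed fully home: its origin within 0.8 mm of 39 mm above the jar's, level (z of cap in the frame of jar below 0.0398 m and horizontal distance between cap and jar below 0.003 m and angle between the z axis of cap and the z axis of jar, either way round below 0.04 rad), for 0.1 s.
At the end, for the whole second after the job is handed in: The cap is screwed fully home on the open jar (its origin less than 39.8 mm above the jar's, centred within 3 mm, level within 0.04 rad), both jars stand upright on the floor of their pockets, and the lid is closed flat (joint below 0.025 rad) and at rest (all of step 3 and value of joint case_lid below 0.025 rad and z of each of jar, full_jar in the frame of case below 0.009 m and angle between each of jar, full_jar's own z axis and vertical below 0.05 rad and horizontal distance between each of jar, full_jar and case below 0.072 m and linear speed of cap below 0.01 m/s and velocity of joint case_lid below 0.05 rad/s); the robot touches nothing.
It fails at once if a thing on the bench (can, micrometer, spanner, oiler) is pushed more than 30 mm from its place (distance of any of can, micrometer, spanner, oiler from where it was at the start of the episode above 0.03 m).
It fails at once if a jar is tipped over or pulled out of its pocket (tilted more than 0.35 rad or raised more than 20 mm) (angle between any of jar, full_jar's own z axis and vertical above 0.35 rad or z of any of jar, full_jar in the frame of case above 0.026 m).
It also fails if it takes over 72 s, if anything falls off the work surface, if the arm or the gripper's body presses on something with over 40 N, if the wrist force passes 120 N, or if a joint passes its speed limit or range.

## Working session

There is one attempt and no reset: what is moved stays moved. The work goes in short steps, Python scripts to look and compute and a tool call to move; the robot and the scene stay as the last step left them, time stands still between calls to the robot, and variables do not carry over. Pictures are saved under pics/ and viewed, at most 10 in all, crops included, and the job is handed in when it is done.

Besides the shell and the picture viewer there is one more tool, called after "Call:" as name(argument=value, ...) on one line, values as JSON. step_arm: Moves the arm, as the interface text tells. Its arguments: {"type":"object","properties":{"commands":{"type":"array"}},"required":["commands"]}

```bash
mkdir -p pics
cat > h.py <<'E'
import numpy as np, cv2
from cell import ctrl
def shot(name):
    d=ctrl.get_image(name); return d
def K(d):
    h,w=d["image"].shape[:2]; f=h/2/np.tan(np.radians(d["vfov"])/2)
    return np.array([[f,0,d["cx"]],[0,f,d["cy"]],[0,0,1]])
def ray(d,uv):
    p=cv2.undistortPoints(np.array(uv,float).reshape(-1,1,2),K(d),np.array(d["D"],float)).reshape(-1,2)
    T=np.array(d["world_to_cam"]); R=T[:3,:3]; o=-R.T@T[:3,3]
    return o,(np.c_[p,np.ones(len(p))]@R)
def onz(d,uv,z):
    o,r=ray(d,uv); return o+r*((z-o[2])/r[:,2])[:,None]
def cloud(d):
    h,w=d["image"].shape[:2]; v,u=np.mgrid[:h,:w]
    o,r=ray(d,np.stack([u,v],-1).reshape(-1,2)); z=d["range_z"].reshape(-1,1)
    P=o+r*z; P[z[:,0]<=0]=np.nan
    return P.reshape(h,w,3)
def save(d,fn): cv2.imwrite("pics/"+fn,d["image"][:,:,::-1])
E
python3 - <<'E'
from h import *
for n in("scene","top"):
    d=shot(n); save(d,n+"0.png"); T=np.array(d["world_to_cam"]); print(n,d["vfov"],-T[:3,:3].T@T[:3,3],T[:3,2])
print(ctrl.read_state())
E
```

```text
scene 42.565984785256866 [1078.99199824 -533.08023166 1218.04858186] [-0.00906793 -0.56104226 -0.82773749]
top 48.503853945233466 [ 437.11976828  -30.67255051 1273.86995327] [-0.01336517 -0.08871949 -0.99596698]
{'clock': 0.1, 'qpos': array([ 1.13822175,  0.62926845,  0.03846072,  1.51826664, -0.0270194 ,
        0.99631413, -0.01997798]), 'qd': array([-1.62257656e-04, -6.02383641e-04,  7.10332272e-05, -2.05776453e-03,
       -2.00600438e-04,  7.62898838e-04, -6.80600445e-04]), 'tau': array([ 3.68399094e-03, -5.64533758e+01,  1.23078234e+00, -1.93973351e+01,
        1.13606246e-02,  5.39878558e-03,  1.98073008e-05]), 'eef_pos': array([ 232.91612743, -606.22975639,  230.47217772]), 'tool_rot': array([-3.13985441e+00,  1.15544280e-05,  3.66773173e-01]), 'force': array([ 0.01835374, -0.01395434,  0.6879449 ]), 'torque': array([ 0.038972  , -0.01247975,  0.01126411]), 'gripper_force': 0.0, 'width': 85.32410308209403}
```

View pics/scene0.png

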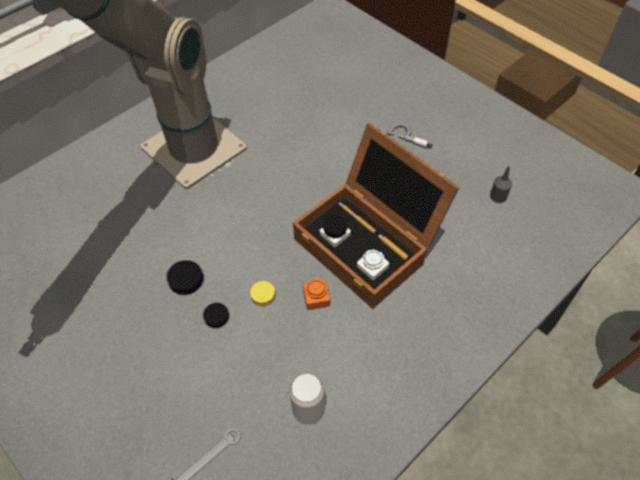

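View pics/top0.png

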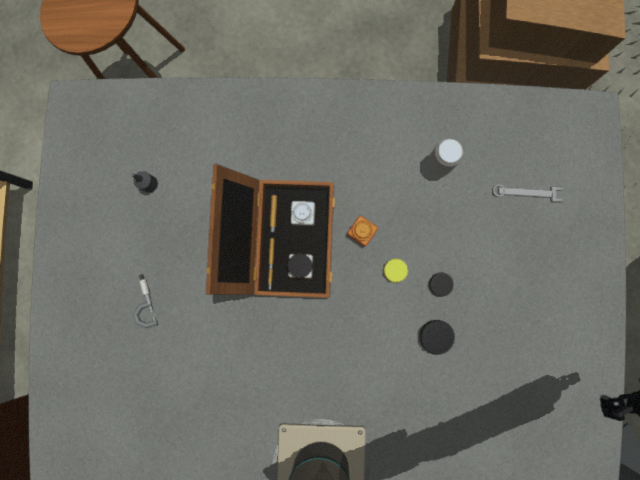

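The scene view shows the case with the open lid at (370,220), and the open white jar at (373,262). The top view shows the small black cap at (441,284), the large black one at (437,337), the open jar at (303,212), and the yellow and orange look-alikes at (396,270) and (362,230).

```bash
cat > m.py <<'E'
from h import *
def capfind(d,z,uv,r=40):
    g=d["image"].max(2); m=(g<50).astype(np.uint8)
    n,l,s,c=cv2.connectedComponentsWithStats(m)
    k=[i for i in range(1,n) if s[i,4]>60 and np.hypot(*(c[i]-uv))<r]
    k=min(k,key=lambda i:np.hypot(*(c[i]-uv)))
    (cx,cy),a,_=cv2.fitEllipse(max(cv2.findContours((l==k).astype(np.uint8),0,1)[0],key=len))
    return (cx,cy),a,onz(d,[(cx,cy)],z)[0]
if __name__=="__main__":
    for n,uv in(("top",(441,284)),("scene",(216,315))):
        d=shot(n); print(n,"cap",capfind(d,14,uv,20))
        P=cloud(d)
        x0,y0=(441,284) if n=="top" else (216,315)
        m=(P[...,2]>14)&(P[...,2]<27); mm=np.zeros_like(m); mm[y0-18:y0+18,x0-18:x0+18]=1; q=P[m&mm]
        print("cloud cap",len(q),(q.max(0)+q.min(0))/2,np.ptp(q,0),np.nanmedian(q,0))
        # jar
        x0,y0=(303,212) if n=="top" else (373,260)
        q=P[y0-16:y0+16,x0-16:x0+16].reshape(-1,3); im=d["image"][y0-16:y0+16,x0-16:x0+16].reshape(-1,3)
        w=im.min(1)>110
        for lo,hi in((34,50),(54,72)):
            s=q[w&(q[:,2]>lo)&(q[:,2]<hi)]; print("jar",lo,len(s),(s.max(0)+s.min(0))/2,np.ptp(s,0),np.median(s,0))
        # case rim: brown-ish pixels z 58..75
        hsv=cv2.cvtColor(d["image"],cv2.COLOR_RGB2HSV)
        br=(hsv[...,0]<18)&(hsv[...,1]>90)&(abs(P[...,2]-67)<6)
        yy=np.argwhere(br); s=P[br][:,:2].astype(np.float32); s=s[(s[:,0]>250)&(s[:,0]<750)&(abs(s[:,1])<350)]
        print("rim",len(s),cv2.minAreaRect(s))
        # lid top
        br=(hsv[...,0]<18)&(hsv[...,1]>90)&(P[...,2]>120)&(P[...,2]<300); s=P[br]; s=s[(s[:,0]>200)&(s[:,0]<800)&(abs(s[:,1]-150)<250)]
        if len(s): print("lid max z",s[np.argsort(-s[:,2])[:30]].mean(0),s.min(0),s.max(0))
        if n=="top":
            cv2.imwrite("pics/t1.png",cv2.resize(d["image"][150:350,200:460,::-1],None,fx=3,fy=3))
E
python3 m.py
```

```text
Traceback (most recent call last):
  File "m.py", line 11, in <module>
    d=shot(n); print(n,"cap",capfind(d,14,uv,20))
                             ~~~~~~~^^^^^^^^^^^^
  File "m.py", line 6, in capfind
    k=min(k,key=lambda i:np.hypot(*(c[i]-uv)))
ValueError: min() iterable argument is empty
```

```bash
sed -i 's/g=d\["image"\].max(2); m=(g<50)/g=d["image"].max(2); t=(int(g[int(uv[1]),int(uv[0])])+int(np.median(g[int(uv[1])-30:int(uv[1])+30,int(uv[0])-30:int(uv[0])+30])))\/2; m=(g<t)/' m.py; python3 m.py
```

```text
top cap ((440.1414794921875, 284.1907653808594), (23.832138061523438, 24.95878791809082), array([ 443.48093909, -272.3591566 ,   14.        ]))
cloud cap 425 [ 445.1505997  -273.47401055   20.16557592] [54.51077355 52.93682864 12.13756981] [ 444.42412654 -273.53286178   20.20863053]
jar 34 166 [601.61738002  58.04298287  41.40114511] [52.57687925 52.75494276 14.77594966] [592.82340487  45.02953581  41.13282283]
jar 54 288 [601.2700079   57.95062557  60.94516911] [46.27228939 44.54607887 13.85729933] [600.60203429  58.58714127  59.37422461]
rim 1452 ((540.3968505859375, 44.16380310058594), (237.0699462890625, 263.1520080566406), 89.14323425292969)
lid max z [527.22430989 225.11697356 227.14826794] [412.18884091 176.52828437 120.02778132] [673.40858526 233.04659235 230.15085325]
scene cap ((215.59222412109375, 315.0033874511719), (24.463699340820312, 25.5163631439209), array([ 444.07470452, -274.8022015 ,   14.        ]))
cloud cap 475 [ 444.32202107 -273.0168492    20.49267306] [57.3337116 56.7215026 12.5965263] [ 444.88133106 -274.42623523   20.57716033]
jar 34 215 [602.72287593  62.26435753  42.15949637] [54.41895111 65.04223781 15.67974077] [617.00580689  40.39529422  41.34579835]
jar 54 278 [602.37109288  58.36111733  61.02062672] [46.3409938  47.26200844 14.02437363] [603.37622577  56.90134221  59.3418787 ]
rim 1618 ((539.6723022460938, 75.43507385253906), (182.370849609375, 268.1427917480469), 89.28327178955078)
lid max z [553.50200824 223.00836925 227.65685053] [409.14498442 174.19015719 120.1379433 ] [673.86307018 236.15590817 231.18274209]
```

View pics/t1.png

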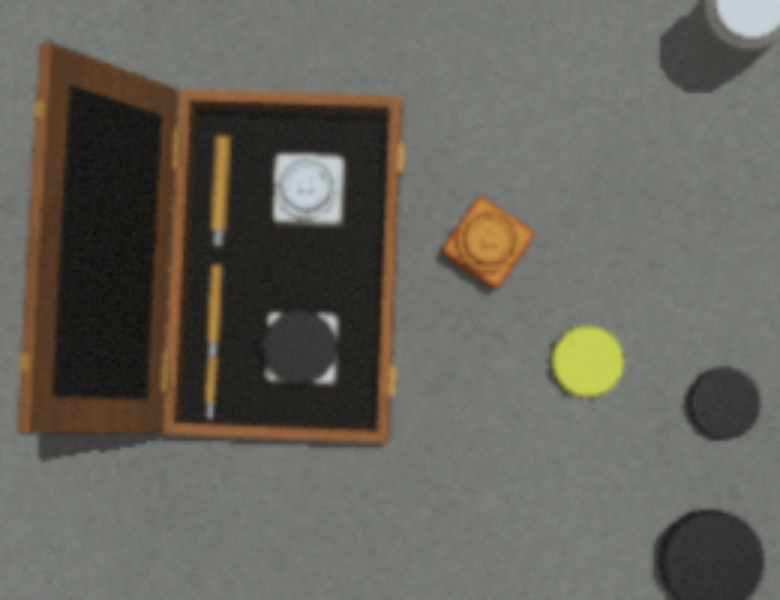

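The crop shows the open jar at (308,188), the capped one at (302,347) and the small cap at (722,403). Fused positions: jar (602,58), cap (444.5,-273.5).

```bash
cat > go.py <<'E'
import sys,numpy as np
from h import *
from scipy.spatial.transform import Rotation as R
def delta(x,y,z,yaw):
    s=ctrl.read_state(); r=R.from_euler("xyz",s["tool_rot"]); t=R.from_euler("xyz",[np.pi,0,yaw])
    d=r.inv().apply(np.array([x,y,z])-s["eef_pos"])/10
    print("shift cm",d.round(2),"turn",(r.inv()*t).as_rotvec().round(3)); print(s["eef_pos"].round(1),s["tool_rot"].round(3),"j7",s["qpos"][6].round(2),"F",s["force"].round(1),"w",round(s["width"],1),"t",s["clock"])
if __name__=="__main__": delta(*map(float,sys.argv[1:]))
E
python3 go.py 444.5 -273.5 110 1.02
```

```text
shift cm [ 31.68 -23.49  12.11] turn [-0.001 -0.    -0.653]
[ 233.  -606.5  230.9] [-3.141 -0.     0.367] j7 -0.02 F [ 0.5 -0.1 -0.9] w 85.4 t 0.25
```

Call:
step_arm(commands=[8,-6,2,0,0,-0.15,1,16,-12,5,0,0,-0.3,1,24,-18,8,0,0,-0.45,1,30,-22,11,0,0,-0.6,1,31.7,-23.5,12.1,0,0,-0.653,1,31.7,-23.5,12.1,0,0,-0.653,1,31.7,-23.5,12.1,0,0,-0.653,1,31.7,-23.5,12.1,0,0,-0.653,1,31.7,-23.5,12.1,0,0,-0.653,1,31.7,-23.5,12.1,0,0,-0.653,1])

```text
clock: 1.25
eef_pos: [446.0, -270.9, 109.6]
tool_rot: [-3.14, -0.001, 1.025]
force: [0.0, -0.6, 0.2]
width: 85.1
gripper_force: 0.0
```

```bash
python3 go.py 444.5 -273.5 0 1.02
python3 - <<'E'
from h import *
d=shot("scene"); save(d,"s2.png"); cv2.imwrite("pics/s2c.png",cv2.resize(d["image"][200:400,100:360,::-1],None,fx=3,fy=3))
E
```

```text
shift cm [-0.31  0.02 10.96] turn [-0.001 -0.001  0.005]
[ 446.  -270.9  109.6] [-3.140e+00 -1.000e-03  1.025e+00] j7 -0.16 F [ 0.  -0.6  0.2] w 85.1 t 1.25
```

View pics/s2c.png

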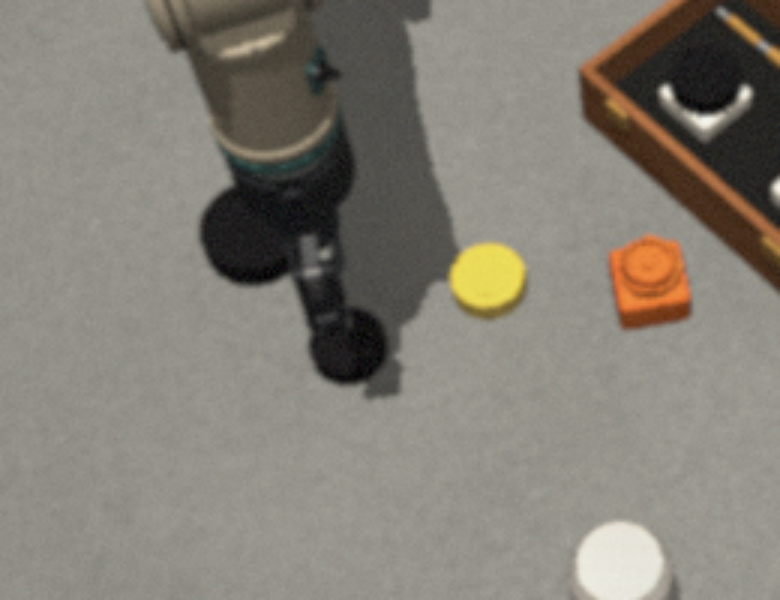

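The crop shows the gripper hovering over the small cap at (348,345), clear of the yellow and large caps.

Call:
step_arm(commands=[-0.3,0,4,0,0,0,1,-0.3,0,8,0,0,0,1,-0.3,0,10.8,0,0,0,1,-0.3,0,10.8,0,0,0,1,-0.3,0,10.8,0,0,0,1,-0.3,0,10.8,0,0,0,0,-0.3,0,10.8,0,0,0,0,-0.3,0,10.8,0,0,0,0,-0.3,0,10.8,0,0,0,0,-0.3,0,10.8,0,0,0,0])

```text
clock: 2.3
eef_pos: [444.0, -277.3, 4.6]
tool_rot: [3.138, 0.001, 1.02]
force: [-2.6, 0.8, 10.7]
width: 53.9
gripper_force: 61.3
```

```bash
python3 go.py 444.5 -273.5 1 1.02;python3 -c "
from h import *
from m import capfind
d=shot('top');print(capfind(d,20,(440,284)))"
```

```text
shift cm [ 0.35 -0.15  0.36] turn [ 0.003  0.001 -0.   ]
[ 444.  -277.3    4.6] [3.138e+00 1.000e-03 1.020e+00] j7 -0.19 F [-2.6  0.8 10.7] w 53.9 t 2.3
((444.32452392578125, 282.6612854003906), (22.045047760009766, 51.43079376220703), array([ 447.26259043, -281.12440172,   20.        ]))
```

Call:
step_arm(commands=[0,0,0,0,0,0,0.9,0,0,0,0,0,0,0.9,0.3,0,0,0,0,0,0.9,0.3,0,0,0,0,0,0.9,0.3,0,0,0,0,0,0.9,0.3,0,0,0,0,0,0,0.3,0,0,0,0,0,0,0.3,0,0,0,0,0,0,0.3,0,0,0,0,0,0])

```text
clock: 3.25
eef_pos: [444.8, -273.8, 2.9]
tool_rot: [3.141, 0.0, 1.02]
force: [-0.9, 0.7, 7.0]
width: 54.1
gripper_force: 62.5
```

Call:
step_arm(commands=[0,0,-3,0,0,0,0,0,0,-7,0,0,0,0,0,0,-11,0,0,0,0,0,0,-14,0,0,0,0,0,0,-14,0,0,0,0])

```text
clock: 3.75
eef_pos: [447.1, -275.2, 146.2]
tool_rot: [3.134, -0.0, 1.019]
force: [0.4, 0.8, -1.1]
width: 54.0
gripper_force: 63.6
```

```bash
python3 go.py 602 58 140 1.67;python3 - <<'E'
from h import *
d=shot("scene"); cv2.imwrite("pics/s3c.png",cv2.resize(d["image"][180:380,120:380,::-1],None,fx=3,fy=3))
E
```

```text
shift cm [36.49 -4.27  0.59] turn [ 0.008  0.002 -0.651]
[ 447.1 -275.2  146.2] [ 3.134 -0.     1.019] j7 -0.16 F [ 0.4  0.8 -1.1] w 54.0 t 3.75
```

View pics/s3c.png

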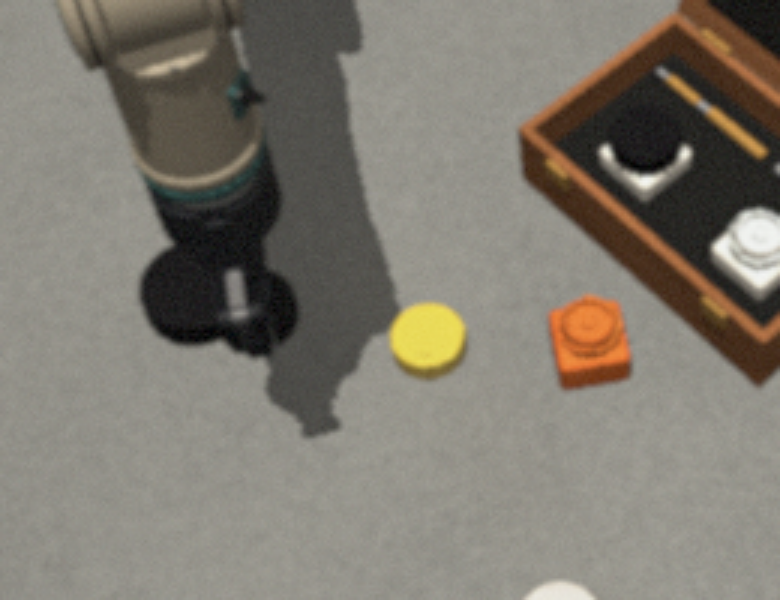

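The crop shows the cap lifted in the gripper at (265,310), with the open jar at (750,235).

Call:
step_arm(commands=[4,-0.4,0,0,0,-0.1,0,9,-1,0,0,0,-0.2,0,14,-1.5,0,0,0,-0.3,0,19,-2,0,0,0,-0.4,0,24,-2.6,0,0,0,-0.5,0,29,-3.1,0,0,0,-0.6,0,34,-3.7,0,0,0,-0.65,0,36.5,-3.9,1.2,0,0,-0.65,0,36.5,-3.9,1.2,0,0,-0.65,0,36.5,-3.9,1.2,0,0,-0.65,0])

```text
clock: 4.8
eef_pos: [601.0, 57.7, 128.1]
tool_rot: [-3.137, 0.001, 1.671]
force: [-0.1, -1.0, -0.3]
width: 53.7
gripper_force: 63.6
```

Call:
step_arm(commands=[0,0,2,0,0,0,0,0,0,3.5,0,0,0,0,0,0,3.5,0,0,0,0,0,0,3.5,0,0,0,0,0,0,3.5,0,0,0,0])

```text
clock: 5.3
eef_pos: [603.0, 57.3, 95.9]
tool_rot: [3.141, 0.0, 1.669]
force: [0.2, 0.7, -0.5]
width: 54.3
gripper_force: 63.6
```

```bash
python3 go.py 602 58 60 1.67;python3 - <<'E'
from h import *
d=shot("scene"); cv2.imwrite("pics/s4c.png",cv2.resize(d["image"][150:310,290:490,::-1],None,fx=4,fy=3.75*4/3.75)[:600,:800])
P=cloud(d); 
d2=shot("top"); P2=cloud(d2)
for n,dd,Q in(("s",d,P),("t",d2,P2)):
    w=(dd["image"].min(2)>110)&(dd["image"].astype(int).ptp(2)<40 if hasattr(np.ndarray,"ptp") else np.ptp(dd["image"].astype(int),2)<40)
    m=w&(abs(Q[...,0]-602)<45)&(abs(Q[...,1]-58)<45)&(Q[...,2]>30)&(Q[...,2]<75); s=Q[m]
    for lo,hi in((32,50),(54,75)):
        q=s[(s[:,2]>lo)&(s[:,2]<hi)]
        if len(q): print(n,lo,len(q),q.min(0).round(1),q.max(0).round(1))
    k=(dd["image"].max(2)<60)&(np.hypot(Q[...,0]-602,Q[...,1]-58)<40)&(Q[...,2]>85)&(Q[...,2]<120); q=Q[k]
    if len(q): print(n,"cap",len(q),q.min(0).round(1),q.max(0).round(1))
E
```

```text
shift cm [ 0.08 -0.1   3.59] turn [ 0.001  0.    -0.001]
[603.   57.3  95.9] [3.141 0.    1.669] j7 -0.27 F [ 0.2  0.7 -0.5] w 54.3 t 5.3Traceback (most recent call last):
  File "<stdin>", line 6, in <module>
AttributeError: `ptp` was removed from the ndarray class in NumPy 2.0. Use np.ptp(arr, ...) instead.
```

View pics/s4c.png

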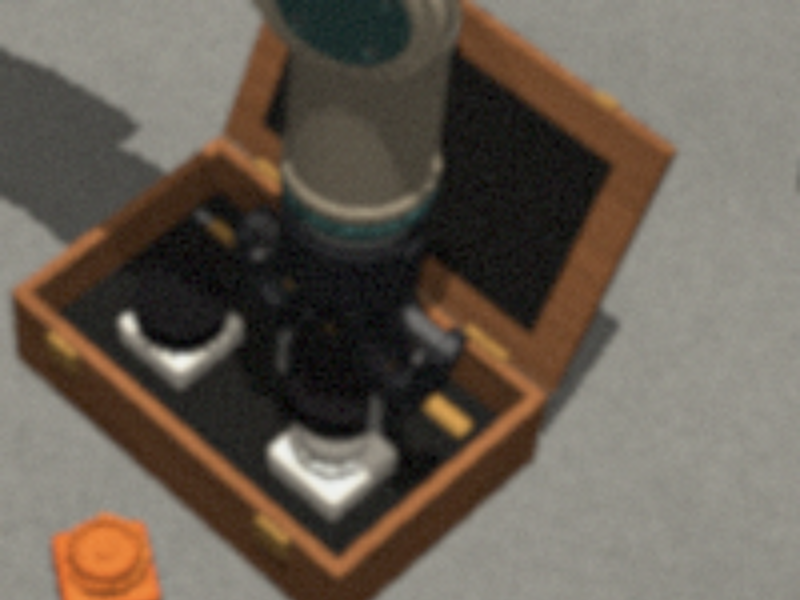

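The crop shows the cap (335,385) held right above the open jar's neck (330,450), inside the case walls.

Call:
step_arm(commands=[0,0,2,0,0,0,0,0,0,3,0,0,0,0,0,0,3.4,0,0,0,0,0,0,3.6,0,0,0,0,0,0,3.8,0,0,0,0,0,0,3.9,0,0,0,0,0,0,4,0,0,0,0,0,0,4,0,0,0,0,0,0,4,0,0,0,0])

```text
clock: 6.3
eef_pos: [602.8, 58.1, 57.1]
tool_rot: [3.141, 0.0, 1.67]
force: [-3.1, 0.9, 8.9]
width: 53.8
gripper_force: 64.8
```

Call:
step_arm(commands=[0,-0.08,-0.05,0,0,0,0,0,-0.08,-0.05,0,0,-0.04,0,0,-0.08,-0.05,0,0,-0.08,0,0,-0.08,-0.05,0,0,-0.12,0,0,-0.08,-0.05,0,0,-0.16,0,0,-0.08,-0.05,0,0,-0.2,0,0,-0.08,-0.05,0,0,-0.2,0])

```text
clock: 7.0
eef_pos: [602.9, 58.9, 57.5]
tool_rot: [3.139, -0.001, 1.872]
force: [-2.1, 1.6, 10.6]
width: 53.9
gripper_force: 64.7
```

Call:
step_arm(commands=[0.05,-0.05,-0.05,0,0,-0.04,0,0.05,-0.05,-0.05,0,0,-0.08,0,0.05,-0.05,-0.05,0,0,-0.12,0,0.05,-0.05,-0.05,0,0,-0.16,0,0.05,-0.05,-0.05,0,0,-0.2,0,0.05,-0.05,-0.05,0,0,-0.24,0,0.05,-0.05,-0.05,0,0,-0.28,0,0.05,-0.05,-0.05,0,0,-0.32,0,0.05,-0.05,-0.05,0,0,-0.32,0])

```text
clock: 7.9
eef_pos: [601.2, 57.9, 56.1]
tool_rot: [-3.142, -0.0, 2.191]
force: [1.4, 0.2, -0.6]
width: 53.8
gripper_force: 63.6
```

```bash
python3 -c "
from h import *
s=ctrl.read_state();print(s['eef_pos'],s['force'],s['torque'],s['qpos'][6])"
```

```text
[601.17026756  57.93965355  56.1064992 ] [ 1.40477119  0.18182332 -0.56375645] [ 0.1876866  -0.26664787  0.01790001] 0.0860576819312546
```

Call:
step_arm(commands=[0,0,0.08,0,0,0,0,0,0,0.16,0,0,0,0,0,0,0.24,0,0,0,0,0,0,0.3,0,0,0,0,0,0,0.3,0,0,0,0,0,0,0.3,0,0,0,0])

```text
clock: 8.5
eef_pos: [601.2, 58.0, 54.1]
tool_rot: [-3.142, 0.0, 2.19]
force: [-1.5, 0.3, 6.1]
width: 53.6
gripper_force: 64.4
```

Call:
step_arm(commands=[0,0,0,0,0,0,0.8,0,0,0,0,0,0,0.8,0,0,0,0,0,0,0.8,0,0,0,0,0,0,0.8,0,0,0,0,0,0,0.8,0,0,0,0,0,0,0.8])

```text
clock: 9.1
eef_pos: [601.1, 57.9, 53.2]
tool_rot: [-3.141, -0.0, 2.19]
force: [0.3, -0.4, -0.3]
width: 68.3
gripper_force: 0.0
```

Call:
step_arm(commands=[0,0,-4,0,0,0,0.8,0,0,-8,0,0,0,0.8,0,-5,-12,0,0,0,0.8,0,-10,-12,0,0,0,0.8,0,-14,-12,0,0,0,0.8,0,-14,-12,0,0,0,0.8])

```text
clock: 9.7
eef_pos: [480.2, -28.4, 173.1]
tool_rot: [-3.132, -0.0, 2.185]
force: [1.4, 0.0, -0.2]
width: 68.4
gripper_force: 0.0
```

Run:
```python
from h import *
s=ctrl.read_state();print(s['eef_pos'],s['tool_rot'],s['force'],s['qpos'])
for n in("top","scene"):
    d=shot(n); Q=cloud(d)
    if n=="scene": cv2.imwrite("pics/s5c.png",cv2.resize(d["image"][150:310,290:490,::-1],None,fx=4,fy=3.75)); 
    for c in((601.5,58),(478,59)):
        k=(d["image"].max(2)<80)&(np.hypot(Q[...,0]-c[0],Q[...,1]-c[1])<34)&(Q[...,2]>55)&(Q[...,2]<90); q=Q[k]
        if len(q): print(n,len(q),((q.min(0)+q.max(0))/2).round(1),np.ptp(q,0).round(1),np.median(q,0).round(1))
```

```text
[480.22101432 -28.42920016 173.10084488] [-3.13232647e+00 -3.86968703e-04  2.18454564e+00] [ 1.37340314  0.0472099  -0.22067818] [ 0.31241629  0.51131701 -0.45000967  2.02431077  0.348815    0.68813109
  0.25177811]
top 464 [600.2  58.2  67.9] [54.2 55.3 22.6] [600.2  57.4  71.5]
top 362 [478.7  62.4  65.1] [50.5 48.5 12.4] [476.4  63.3  65.3]
scene 485 [601.8  56.1  67.5] [57.1 57.1 22. ] [604.1  53.6  71.6]
scene 406 [479.8  57.9  63.7] [54.6 56.3 17.2] [481.3  56.2  65.3]
```

View pics/s5c.png

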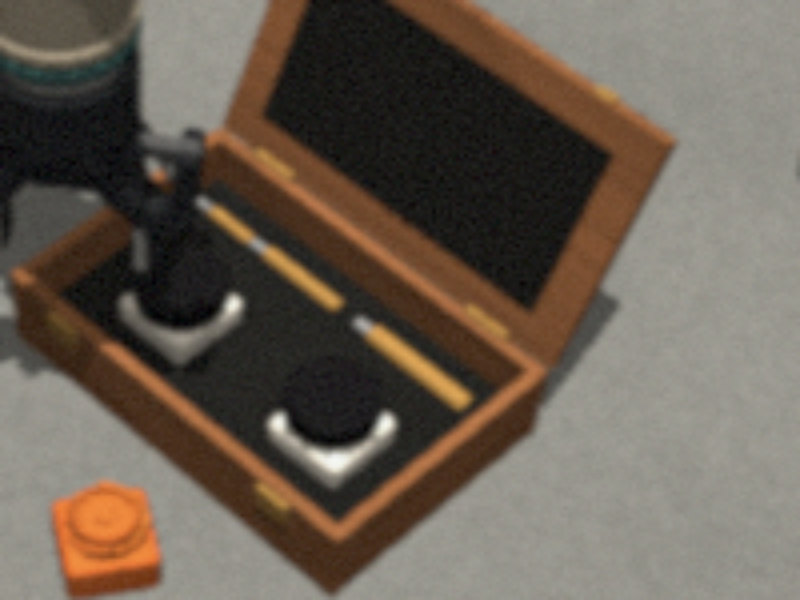

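The crop shows the cap sitting level on its jar at (333,395), standing about 6 mm higher than the full jar's cap, as the depth says. So it is 45.2 mm above the jar's origin.

Call:
step_arm(commands=[0,5,0,0,0,0,0.9,0,10,0,0,0,0,0.9,0,14,0,0,0,0,0.9,0,14,4,0,0,0,0.9,0,14,8,0,0,0,0.9,0,14,12,0,0,0,0.9,0,14,12,0,0,0,0.9,0,14,12,0,0,0,0,0,14,12,0,0,0,0,0,14,12,0,0,0,0])

```text
clock: 10.8
eef_pos: [602.6, 58.8, 55.6]
tool_rot: [3.138, 0.001, 2.19]
force: [-1.1, 1.1, 0.3]
width: 53.7
gripper_force: 63.1
```

Call:
step_arm(commands=[0,0,0,0,0,0,0,0,0,0,0,0,0,0,0,0,0.04,0,0,0.15,0,0,0,0.09,0,0,0.3,0,0,0,0.13,0,0,0.45,0,0,0,0.17,0,0,0.6,0,0,0,0.17,0,0,0.6,0])

```text
clock: 11.5
eef_pos: [602.7, 58.4, 53.6]
tool_rot: [3.138, -0.0, 1.586]
force: [-2.2, 0.9, 7.8]
width: 53.6
gripper_force: 63.8
```

```bash
python3 -c "
from h import *
s=ctrl.read_state();print(s['eef_pos'],s['force'],s['torque'],s['qpos'])"
```

```text
[602.65374576  58.43444533  53.57622388] [-2.22424089  0.90015455  7.75561311] [ 0.20237693  0.26511136 -0.16234148] [-0.0241634   0.80299557 -0.19248797  1.77874046  0.25423649  0.58050075
 -0.35655105]
```

Call:
step_arm(commands=[0,0,0.04,0,0,0.15,0,0,0,0.09,0,0,0.3,0,0,0,0.13,0,0,0.45,0,0,0,0.17,0,0,0.6,0,0,0,0.22,0,0,0.75,0,0,0,0.26,0,0,0.9,0,0,0,0.3,0,0,1.05,0,0,0,0.35,0,0,1.2,0,0,0,0.35,0,0,1.2,0,0,0,0.35,0,0,1.2,0])

```text
clock: 12.5
eef_pos: [602.6, 58.2, 49.2]
tool_rot: [3.141, -0.003, 0.393]
force: [0.7, 0.6, 4.9]
width: 54.0
gripper_force: 63.7
```

```bash
python3 -c "
from h import *
s=ctrl.read_state();print(s['eef_pos'],s['force'],s['torque'],s['qpos'])"
```

```text
[602.57010223  58.2092152   49.20940901] [0.72371519 0.6436991  4.93093647] [ 0.13337451 -0.23849349 -0.0294721 ] [-0.21463622  0.80863853  0.11662757  1.78578811 -0.160787    0.55338452
 -1.17437032]
```

Call:
step_arm(commands=[0,0,0.04,0,0,0.12,0,0,0,0.08,0,0,0.24,0,0,0,0.12,0,0,0.36,0,0,0,0.15,0,0,0.46,0,0,0,0.17,0,0,0.54,0,0,0,0.19,0,0,0.62,0,0,0,0.19,0,0,0.62,0])

```text
clock: 13.2
eef_pos: [604.2, 57.3, 49.1]
tool_rot: [-3.14, -0.006, -0.229]
force: [-0.9, 0.8, 16.5]
width: 54.0
gripper_force: 64.8
```

```bash
python3 -c "
from h import *
s=ctrl.read_state();print(s['eef_pos'],s['tool_rot'],s['force'],s['torque'],s['qpos'])"
```

```text
[604.23707985  57.26423281  49.14945871] [-3.14010444 -0.00618542 -0.22935655] [-0.86369216  0.81292298 16.50667853] [-0.21574351  0.07971004 -0.08607602] [-0.3111583   0.82569868  0.27804342  1.78770831 -0.37905768  0.57433465
 -1.59871027]
```

Call:
step_arm(commands=[0,0,-0.15,0,0,0,0,0,0,-0.2,0,0,0,0.9,0,0,-0.2,0,0,0,0.9,0,0,-0.2,0,0,0,0.9,0,0,-6,0,0,0,0.9,0,0,-11,0,0,0,0.9,-7,10,-12,0,0,0,0.9,-9,14,-12,0,0,0,0.9,-9,16,-12,0,0,0,0.9,-9,16,-12,0,0,0,0.9])

```text
clock: 14.2
eef_pos: [474.2, -79.6, 166.4]
tool_rot: [3.141, 0.001, -0.232]
force: [-0.1, -0.3, 0.3]
width: 76.7
gripper_force: 0.0
```

Run:
```python
from h import *
s=ctrl.read_state();print(s['eef_pos'],s['tool_rot'],s['force'],s['qpos'])
for n in("top","scene"):
    d=shot(n); Q=cloud(d)
    if n=="scene": cv2.imwrite("pics/s6c.png",cv2.resize(d["image"][150:310,290:490,::-1],None,fx=4,fy=3.75)); 
    for c in((601.5,58),(478,59)):
        k=(d["image"].max(2)<80)&(np.hypot(Q[...,0]-c[0],Q[...,1]-c[1])<34)&(Q[...,2]>55)&(Q[...,2]<90); q=Q[k]
        if len(q): print(n,len(q),((q.min(0)+q.max(0))/2).round(1),np.ptp(q,0).round(1),np.median(q,0).round(1))
    hsv=cv2.cvtColor(d["image"],cv2.COLOR_RGB2HSV)
    br=(hsv[...,0]<18)&(hsv[...,1]>90)&(Q[...,2]>75)&(abs(Q[...,0]-540)<125)&(Q[...,1]>150)&(Q[...,1]<260); p=Q[br]
    print("lid fit z=ay+b",np.polyfit(p[:,2],p[:,1],1),p[:,2].max())
```

```text
[474.18218632 -79.56232877 166.43227659] [ 3.14069615e+00  1.39169892e-03 -2.31509668e-01] [-0.07005364 -0.28956116  0.32576864] [-0.13553165  0.5115744   0.34879341  2.05215759 -0.28845738  0.6252853
 -1.39441595]
top 457 [601.   57.7  63.7] [55.9 53.7 15.6] [600.3  57.3  65.3]
top 442 [479.   59.3  64.2] [50.9 55.  16.6] [478.4  59.3  65.3]
lid fit z=ay+b [  0.43500737 127.47429707] 229.46197901076061
scene 462 [601.7  57.2  63.3] [57.7 57.3 16.5] [602.9  54.9  65.4]
scene 418 [478.6  58.7  64.3] [56.9 58.3 18.3] [480.1  56.7  65.2]
lid fit z=ay+b [  0.42068509 129.75874816] 229.0877558954502
```

View pics/s6c.png

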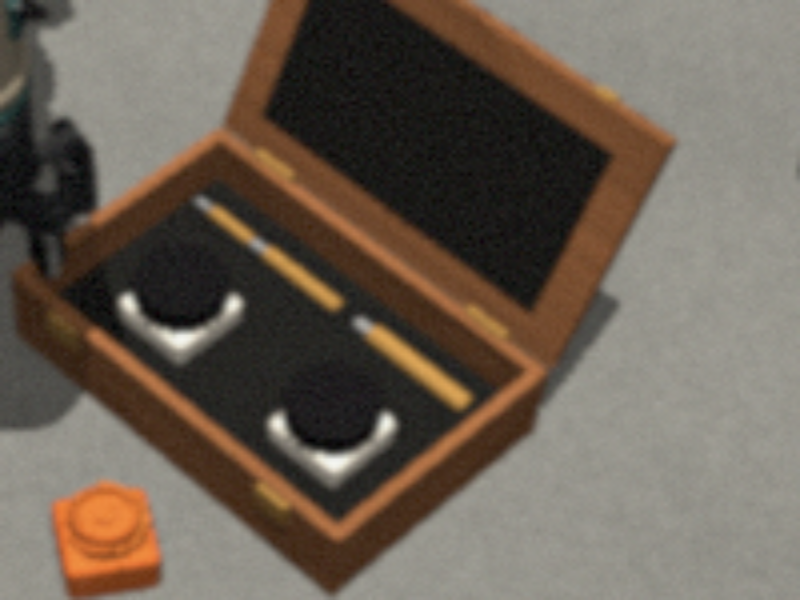

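The crop shows both caps at equal height, (180,285) and (333,410); the depth puts both tops at 65.3 mm, so the cap is home. Next is the lid.

Call:
step_arm(commands=[0,0,-4,0,0,-0.15,0,0,0,-8,0,0,-0.3,0,0,0,-12,0,0,-0.45,0,0,0,-13,0,0,-0.6,0,0,0,-13,0,0,-0.75,0,0,0,-13,0,0,-0.9,0,0,0,-13,0,0,-1.05,0,0,0,-13,0,0,-1.2,0,0,0,-13,0,0,-1.35,0,0,0,-13,0,0,-1.5,0])

```text
clock: 15.3
eef_pos: [477.3, -76.5, 295.9]
tool_rot: [-3.141, -0.0, 1.277]
force: [0.1, 0.4, -0.1]
width: 0.2
gripper_force: 0.0
```

```bash
python3 go.py 550 275 295 1.57
```

```text
shift cm [35.75 -3.21  0.1 ] turn [-0.001 -0.    -0.293]
[477.3 -76.5 295.9] [-3.141 -0.     1.277] j7 -0.17 F [ 0.1  0.4 -0.1] w 0.2 t 15.3
```

Call:
step_arm(commands=[4,-0.4,0,0,0,-0.1,0,9,-0.8,0,0,0,-0.2,0,14,-1.2,0,0,0,-0.293,0,19,-1.6,0,0,0,-0.293,0,24,-2.1,0,0,0,-0.293,0,29,-2.6,0,0,0,-0.293,0,33,-3,0,0,0,-0.293,0,35.7,-3.2,0,0,0,-0.293,0,35.7,-3.2,0,0,0,-0.293,0,35.7,-3.2,0,0,0,-0.293,0])

```text
clock: 16.3
eef_pos: [551.8, 273.8, 295.3]
tool_rot: [-3.14, 0.001, 1.565]
force: [0.3, -1.0, -0.1]
width: 0.1
gripper_force: 0.0
```

Call:
step_arm(commands=[0,0,3,0,0,0,0,0,0,6,0,0,0,0,0,0,9,0,0,0,0,0,0,10.5,0,0,0,0,0,0,10.5,0,0,0,0,0,0,10.5,0,0,0,0])

```text
clock: 16.9
eef_pos: [552.8, 272.0, 191.7]
tool_rot: [3.141, 0.0, 1.561]
force: [0.2, -0.2, -0.9]
width: 0.3
gripper_force: 0.0
```

Run:
```python
from h import *
s=ctrl.read_state();print(s['eef_pos'],s['tool_rot'],s['force'],s['qpos'])
d=shot("scene"); cv2.imwrite("pics/s7.png",cv2.resize(d["image"][60:310,240:540,::-1],None,fx=2.4,fy=2.4))
```

```text
[552.83261745 272.04276473 191.6835826 ] [3.14128875e+00 4.44485590e-04 1.56126067e+00] [ 0.16342838 -0.1674937  -0.86769302] [-0.45130519  0.62255706 -0.08381143  1.65730432  0.06492077  0.86439941
 -0.57115485]
```

View pics/s7.png

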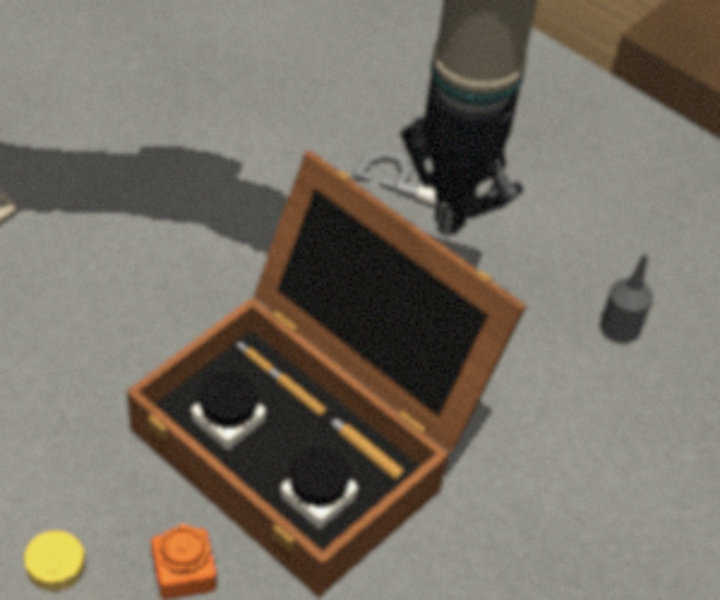

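The crop shows the shut gripper just behind the open lid at (450,225), with the micrometer and oiler well clear.

Call:
step_arm(commands=[-1.2,0,0,0,0,0,0,-2.4,0,0,0,0,0,0,-3.6,0,0,0,0,0,0,-4.8,0,0,0,0,0,0,-6,0,0,0,0,0,0,-7.2,0,0,0,0,0,0,-8.4,0,0,0,0,0,0,-9.6,0,0,0,0,0,0,-9.6,0,0,0,0,0,0])

```text
clock: 17.85
eef_pos: [553.9, 176.3, 195.4]
tool_rot: [3.135, -0.002, 1.561]
force: [-1.8, 1.6, 19.1]
width: -0.3
gripper_force: 0.2
```

Call:
step_arm(commands=[0,0,-1,0,0,0,0,0,0,-2,0,0,0,0,0,0,-2.5,0,0,0,0,0,0,-2.5,0,0,0,0,0,0,-2.5,0,0,0,0])

```text
clock: 18.35
eef_pos: [551.3, 176.5, 215.8]
tool_rot: [-3.141, 0.001, 1.562]
force: [-1.2, -0.0, -0.7]
width: 0.1
gripper_force: 0.0
```

```bash
cat > lid.py <<'E'
from h import *
def lid():
    for n in("scene","top"):
        d=shot(n); Q=cloud(d); hsv=cv2.cvtColor(d["image"],cv2.COLOR_RGB2HSV)
        br=(hsv[...,0]<18)&(hsv[...,1]>90)&(Q[...,2]>80)&(Q[...,2]<245)&(abs(Q[...,0]-540)<128)&(Q[...,1]>-20)&(Q[...,1]<260); p=Q[br]
        if len(p)<20: continue
        e=p[np.argsort(-p[:,2])[:25]].mean(0); print(n,len(p),"edge",e.round(0),"th~",np.arctan2(e[2]-72,158-e[1]).round(2))
    s=ctrl.read_state(); print(s["eef_pos"].round(1),s["force"].round(1),s["qpos"].round(2))
lid()
E
python3 lid.py
```

```text
scene 2230 edge [554. 157. 242.] th~ 1.56
top 1085 edge [535. 158. 242.] th~ 1.57
[551.2 176.8 215.6] [-0.8 -0.2 -0.1] [-0.3   0.54 -0.09  1.74  0.06  0.87 -0.43]
```

Call:
step_arm(commands=[-1.3,0,0,0,0,0,0,-2.7,0,0,0,0,0,0,-4.1,0,0.1,0,0,0,0,-5.5,0,0.5,0,0,0,0,-6.9,0,1,0,0,0,0,-8.3,0,1.6,0,0,0,0,-9.5,0,2.5,0,0,0,0,-10.7,0,3.4,0,0,0,0,-11.8,0,4.4,0,0,0,0,-11.8,0,4.4,0,0,0,0])

```text
clock: 19.45
eef_pos: [549.6, 56.3, 170.4]
tool_rot: [-3.138, 0.002, 1.56]
force: [-0.8, -1.3, 0.6]
width: -0.1
gripper_force: 0.0
```

```bash
python3 lid.py
```

```text
scene 2716 edge [537.  46. 237.] th~ 0.98
top 180 edge [634.  32. 183.] th~ 0.72
[550.4  58.8 171.7] [-0.2  0.5 -0.1] [-0.1   0.57 -0.09  1.85  0.07  0.73 -0.24]
```

Call:
step_arm(commands=[-1,0,1.1,0,0,0,0,-1.9,0,2.3,0,0,0,0,-2.6,0,3.6,0,0,0,0,-3.2,0,5,0,0,0,0,-3.6,0,6.2,0,0,0,0,-3.9,0,7.2,0,0,0,0,-4.1,0,8.3,0,0,0,0,-4.2,0,9,0,0,0,0,-4.2,0,9.5,0,0,0,0,-4.2,0,9.6,0,0,0,0])

```text
clock: 20.55
eef_pos: [549.9, 16.7, 77.4]
tool_rot: [-3.141, 0.001, 1.563]
force: [-5.1, -1.6, 21.5]
width: -0.3
gripper_force: 10.9
```

Call:
step_arm(commands=[0,0,0,0,0,0,0,0,0,-0.5,0,0,0,0,0,0,-3,0,0,0,0,0,0,-7,0,0,0,0,0,0,-12,0,0,0,0,0,0,-15,0,0,0,0,0,0,-15,0,0,0,0,0,0,-15,0,0,0,0])

```text
clock: 21.35
eef_pos: [550.4, 17.4, 226.7]
tool_rot: [3.14, -0.0, 1.563]
force: [0.4, 0.5, -0.2]
width: -0.3
gripper_force: 0.0
```

Run:
```python
from h import *
for n in("top","scene"):
    d=shot(n); Q=cloud(d); hsv=cv2.cvtColor(d["image"],cv2.COLOR_RGB2HSV)
    br=(hsv[...,0]<18)&(hsv[...,1]>90)&(Q[...,2]>65)&(Q[...,2]<95)&(abs(Q[...,0]-540)<125)&(abs(Q[...,1]-73)<80); p=Q[br]
    print(n,len(p),np.polyfit(p[:,1],p[:,2],1),np.median(p[:,2]))
cv2.imwrite("pics/s8.png",d["image"][:,:,::-1])
```

```text
top 1297 [-1.22544547e-02  7.93502245e+01] 77.61958885776312
scene 5838 [7.75558795e-04 7.82361415e+01] 78.29912731157071
```

View pics/s8.png

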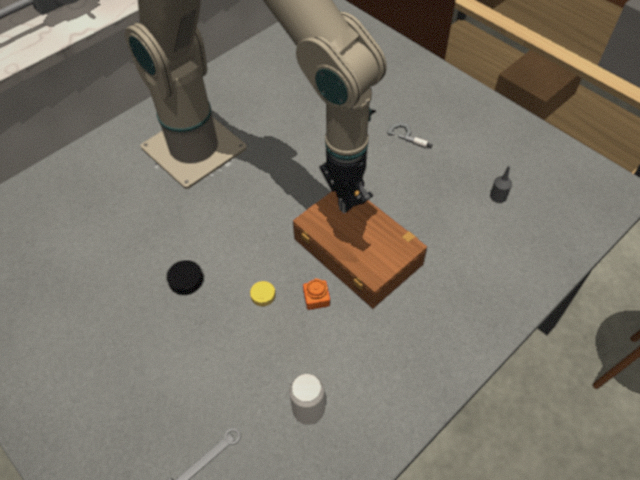

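The picture shows the lid flat on the case (360,245), the arm clear of it, and the bench items in place.

```bash
python3 -c "
from cell import ctrl
print(ctrl.finish_job())"
```

```text
the job is handed in; nothing more can be done
None
```

The job is handed in at about 21 s: the cap is screwed home on the open jar (its top measured level with the full jar's at 65.3 mm), the lid is closed flat and the bench items look untouched; the hand-in returned no verdict.

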